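# Shelve the food tubs by height

## Task

Put away the two red-lidded tubs that are still out on the counter in the stepped green wire rack, by height: the tall tub in the empty bay with the most headroom, the short tub in the empty bay with the least. Each goes in narrow end first, standing upright on the bay's deck, pushed under the roof all the way back to the stop. Keep the tubs upright, and leave the tub already in the rack and the other things on the counter where they are.

Things in the scene. Friction and masses are not known exactly. Their poses are not given: they have to be found in the camera images.
- tub_tall: the tall tub, loose on the counter, 0.3 to 0.6 kg: white box with a red lid, 120 mm tall, 110 long (its x) by 60 wide (its y), flat straight sides, rigid, closed. Origin: centre of its underside; z up. Both ends are alike.
- tub_short: the short tub, loose on the counter, 0.15 to 0.4 kg: white box with a red lid, 60 mm tall, 110 long (its x) by 60 wide (its y), flat straight sides, rigid, closed. Origin: centre of its underside; z up. Both ends are alike.
- tub_mid: the middle tub, already home in the middle bay; not to be moved: white box with a red lid, 90 mm tall, 110 long (its x) by 60 wide (its y), flat straight sides, rigid, closed. Origin: centre of its underside; z up. Both ends are alike.
- bay_tall: rack bay with the most headroom (lowest deck). Fixed. Origin: centre of its underside; x points into the bay (away from the robot), y across, z up. Deck 12 mm above the origin, x -100 to 100, 104 wide. Green wire roof only over x 12 to 100: underside 135 above the deck, top 155 above the origin; ahead of it the deck is open above. Under it 92 wide between posts. Back stop, 25 high, face at x 92: a tub pushed home is centred at x 37.
- bay_low: rack bay with the least headroom (highest deck). Fixed. Origin: centre of its underside; x points into the bay (away from the robot), y across, z up. Deck 72 mm above the origin, x -100 to 100, 104 wide. Green wire roof only over x 12 to 100: underside 75 above the deck, top 155 above the origin; ahead of it the deck is open above. Under it 92 wide between posts. Back stop, 25 high, face at x 92: a tub pushed home is centred at x 37.
- bay_mid: middle rack bay, already filled. Fixed. Origin: centre of its underside; x points into the bay (away from the robot), y across, z up. Deck 42 mm above the origin, x -100 to 100, 104 wide. Green wire roof only over x 12 to 100: underside 105 above the deck, top 155 above the origin; ahead of it the deck is open above. Under it 92 wide between posts. Back stop, 25 high, face at x 92: a tub pushed home is centred at x 37.
- rack: base plate of the stepped wire rack, fixed, 210 (x) by 360 (y) by 10 mm thick, origin at the centre of its underside, on the table. The three bays stand on it side by side, 116 mm centre to centre and parallel, in any order; roofs level, decks at three heights. A tub pushed home sticks out 30 mm ahead of the roof.
- bowl: steel bowl, bystander, 130 across, 60 high; origin at the centre of its underside
- sauce_bottle: yellow sauce bottle, bystander, 60 across, 180 high; origin at the centre of its underside
- spice_jar: amber spice jar with a black cap, bystander, 64 across, 100 high; origin at the centre of its underside
- mug: blue mug, bystander, 80 across, 90 high, handle at its +y; origin at the centre of its underside
- spatula: flat spatula lying on the counter near the robot, bystander, along its x, under 40 high; origin on its underside
Things that resemble listed ones, but are neither listed nor needed, are in the scene too. What is shaped like the tub_short but turquoise is not meant.

How it is judged:
By the outcome, as a careful person would: the job done as asked, in the order asked, and still so for the second after the job is handed in, with the robot touching nothing.
It also fails if it takes over 72 s, if anything falls off the work surface, if the arm or the gripper's body presses on something with over 40 N, if the wrist force passes 120 N, or if a joint passes its speed limit or range.

## Robot

A 6-joint arm with a two-finger parallel gripper is mounted at the origin on the work surface. World frame = base frame: x ahead of the robot, y to its left, z up, the work surface at z = 0. Lengths are in m, angles in rad, forces in N, time in s.
With the tool pointing down it reaches from about 0.35 to 0.85 m from the base axis. Payload 8.1 kg.
Tool frame: the origin (TCP) lies between the finger pads; the fingertips stand 11 mm ahead of it and the grasp point (between the pads) lies 8 mm behind it (tips_ahead is the z of the fingertips in the tool frame, in m); z points along the fingers, y is the line along which they close (so a half turn about z gives the same grasp; the last joint's range is limited). The gripper opens to 93 mm and grips with 3 to 60 N. Pads are 15 mm wide; open, the fingers measure 128 mm over their backs; the gripper's body (75 mm by 188 mm) begins 65 mm behind the grasp point.
Start: joints at [1.174, 0.13, 1.488, -0, 1.523, -0.085], TCP at [0.184, 0.571, 0.192] pointing down, gripper open.
Joint ranges: [-2.96, 2.96], [-0.89, 2.26], [0.02, 2.5], [-1.34, 4.48], [0, 2.73], [-2.66, 2.66]. Speed limits (rad/s): [2.39, 2.39, 2.79, 3.14, 3.14, 3.14].

## Interface

Orientations are given as a rotation vector (axis times angle).
In Python, from plant import read_state, read_camera, close_job, tips_ahead gives the robot as it stands. The module is installed in compiled form; this text tells all that it offers.
- The arm moves only by the tool move_arm, never from a script. Its argument "plan" is a list of rows, each a list of 7 numbers: the turn, a rotation vector about the tool's x, y, z in units of 6 degrees (1.0 is 6 degrees), then the shift along the tool's x, y, z in units of 25 mm (1.0 is 25 mm), then the finger opening in mm, from 0 to 93. A call has exactly 10 rows; each row shifts and turns the commanded pose from where the row before left it, along the tool's axes as they then stand; what a row does not reach is not made up. A row lasts 1/10 s, in which the tool goes at most 50 mm and 8.59 degrees, less where a joint would pass 70% of its speed; a pose out of reach is approached as far as the arm can. A call is refused whole if a number of a shift passes 1 or a number of a turn 1, either way. A call with a gripper value outside its range is refused whole. The fingers move at their own pace and stop on an object; "force" is the grip in N (left out, the last holds). Time passes only in rows, so rows that do not move let the fingers close, or fill a call up. It gives the time, the measured TCP pose, the force, the opening and the grip force at its end, in the units of the state.
- read_state(): the state, without advancing time (a new reading comes with each control period).
- read_camera(name): name is "side" or "top"; returns a dict with "frame" (384x512x3 uint8, red, green, blue), "z_map" (384x512 float32, m along the optical axis (not along the pixel's ray), 0 where there is no reading), "fx", "fy", "cx", "cy" (pixels), "distortion" ([k1, k2, p1, p2, k3] as OpenCV has them; the pictures are not rectified), "rvec" (rotation vector, rad) and "tvec" (3), from world to camera coordinates, as OpenCV has them. Camera axes: x right, y down, z forward; pixel columns grow to the right and rows downward; lengths in m; the calibration is good to about 2 mm. A picture is of the moment at which its call begins.
- close_job(): hands the job in; it is judged then, once.
The state is a dict: "t": time; "q": joint angles; "dq": joint speeds; "joint_torque": joint torques, N m; "tool_pos": TCP position; "orientation": TCP orientation; "force": force on the tool from outside, world axes, zero at the start; "wrist_torque": the same for the moment, N m; "opening": finger opening in m; "gripper_force": force on a finger pad.
Only numpy, scipy, OpenCV 4.12 (cv2) and the standard library are available. Lean on these libraries where they do the work, as an engineer would, in place of code of your own. Each camera call takes 0.05 s, during which the arm holds its last target. There are 200 camera calls.

## Working session

There is one attempt and no reset: what is moved stays moved. The work goes in short steps, Python scripts to look and compute and a tool call to move; the robot and the scene stay as the last step left them, time stands still between calls to the robot, and variables do not carry over. Pictures are saved under pics/ and viewed, at most 10 in all, crops included, and the job is handed in when it is done.

Besides the shell and the picture viewer there is one more tool, called after "Emit:" by a JSON object that holds its "name" and its "arguments", one argument or row to a line. move_arm: Moves the arm, as the interface text tells. Its arguments: {"type":"object","properties":{"plan":{"type":"array","items":{"type":"array","items":{"type":"number"}}},"force":{"type":"number"}},"required":["plan"]}

```bash
mkdir -p pics; python3 - <<'E'
from plant import *
import cv2,numpy as np
s=read_state();print(s['t'],s['tool_pos'],s['orientation'],s['opening'],tips_ahead)
for n in("top","side"):
    c=read_camera(n);np.savez(n+"0.npz",**{k:np.array(v) for k,v in c.items()})
    cv2.imwrite(f"pics/{n}0.png",cv2.cvtColor(c["frame"],cv2.COLOR_RGB2BGR))
    R=cv2.Rodrigues(np.array(c['rvec'],float))[0];print(n,-R.T@np.array(c['tvec']).ravel(),R[2],c['fx'])
E
```

```text
0.0 [0.18378279 0.57051852 0.19111237] [-4.87678239e-01 -3.10309440e+00  2.75497951e-03] 0.09326163855579578 0.011
top [ 0.32562465 -0.0178797   1.2372081 ] [ 1.70706854e-01 -9.15708668e-04 -9.85321436e-01] 452.0851884063555
side [-0.16686245 -0.92310213  0.85160755] [ 0.488631    0.65134139 -0.58051196] 435.5129385295895
```

View pics/top0.png

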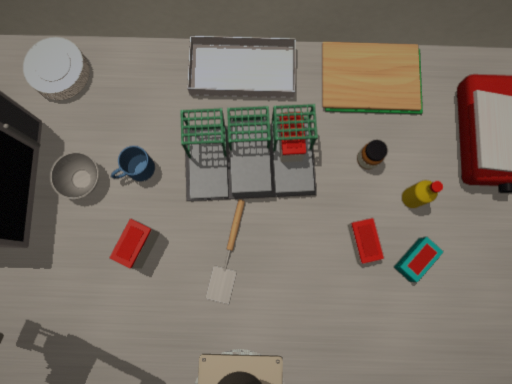

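View pics/side0.png

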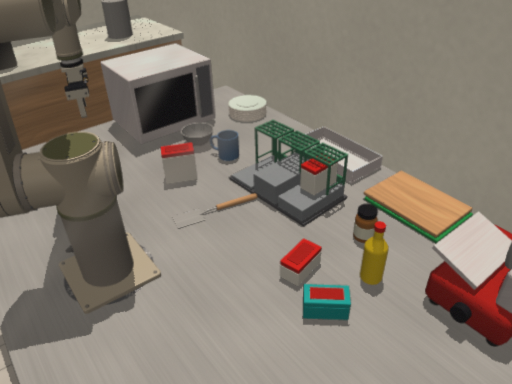

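The top view shows the tall tub at about (131,243), the short tub at (368,241) and a turquoise look-alike at (420,260). The rack's bays are at columns 205, 250 and 294, and the right-hand one is filled. In the side view the middle deck looks the highest.

Candidates for the short tub are the white one with the red lid at (368,241) and the turquoise one at (420,260). The white one fits the description. I'll measure everything and check with a crop.

```bash
cat > h.py <<'E'
import numpy as np,cv2
def load(f): 
    d=np.load(f); return {k:d[k] for k in d}
def rays(c,px):
    K=np.array([[c['fx'],0,c['cx']],[0,c['fy'],c['cy']],[0,0,1]],float)
    u=cv2.undistortPoints(np.array(px,float).reshape(-1,1,2),K,np.array(c['distortion'],float)).reshape(-1,2)
    R=cv2.Rodrigues(np.array(c['rvec'],float))[0];t=np.array(c['tvec'],float).ravel()
    d=np.c_[u,np.ones(len(u))]
    return -R.T@t, d@R
def onplane(c,px,z):
    o,d=rays(c,px); return o+d*((z-o[2])/d[:,2])[:,None]
def cloud(c):
    h,w=c['z_map'].shape; px=np.stack(np.meshgrid(np.arange(w),np.arange(h)),-1).reshape(-1,2)
    o,d=rays(c,px); P=(o+d*c['z_map'].reshape(-1,1)).reshape(h,w,3); P[c['z_map']==0]=np.nan; return P
def redmask(c):
    hsv=cv2.cvtColor(c['frame'],cv2.COLOR_RGB2HSV)
    return ((hsv[...,0]<8)|(hsv[...,0]>172))&(hsv[...,1]>150)&(hsv[...,2]>90)
def tub(c,box,h):
    """lid-top rectangle: points at height h, red; minAreaRect in world xy"""
    x0,y0,x1,y1=box; P=cloud(c); m=redmask(c); k=np.zeros_like(m);k[y0:y1,x0:x1]=1
    m&=k&(abs(P[...,2]-h)<.012)
    ys,xs=np.nonzero(m); W=onplane(c,np.c_[xs,ys],h)[:,:2]
    (cx,cy),(a,b),ang=cv2.minAreaRect((W*1000).astype(np.float32))
    if a<b: a,b,ang=b,a,ang+90
    return dict(c=(cx,cy),size=(a,b),yaw=(ang+90)%180-90,n=len(xs),z=np.median(P[m][:,2]))
E
python3 - <<'E'
from h import *
c=load("top0.npz");P=cloud(c)
print("tall",tub(c,(100,205,165,280),.12));print("short",tub(c,(340,205,395,275),.06));print("mid",tub(c,(270,100,320,165),.144))
for n,u in(("L",208),("M",252),("R",294)):
    print(n,[np.round(P[v,u],3) for v in(160,172,184)])
# rack base/deck footprint: low-saturation dark points; deck strips by height
for n,(u0,u1) in dict(L=(184,230),M=(228,273),R=(272,318)).items():
    sub=P[150:204,u0:u1]; 
    for lo,hi in((.014,.03),(.042,.062),(.072,.092)):
        m=(sub[...,2]>lo)&(sub[...,2]<hi); q=sub[m]
        if len(q)>150: print(n,lo,len(q),np.median(q[:,2]),cv2.minAreaRect((q[:,:2]*1000).astype(np.float32)))
# green roof
hsv=cv2.cvtColor(c['frame'],cv2.COLOR_RGB2HSV);g=(abs(hsv[...,0].astype(int)-70)<20)&(hsv[...,1]>100)
g[:, :175]=0;g[:,322:]=0;g[:95]=0;g[210:]=0
g&=P[...,2]>.14
ys,xs=np.nonzero(g);W=onplane(c,np.c_[xs,ys],.155+.01)
print("roof",np.nanmedian(P[g][:,2]),cv2.minAreaRect((W[:,:2]*1000).astype(np.float32)))
f=c['frame'][...,::-1]; s=load("side0.npz")['frame'][...,::-1]
a=cv2.resize(f[200:290,330:450],(400,300));b=cv2.resize(s[120:220,225:358],(400,300));d=cv2.resize(s[230:325,270:397],(400,300));e=cv2.resize(f[95:215,170:330],(400,300))
cv2.imwrite("pics/crop1.png",np.vstack([np.hstack([a,b]),np.hstack([d,e])]))
E
```

```text
tall {'c': (384.3512878417969, 278.8026123046875), 'size': (107.97718048095703, 59.19232177734375), 'yaw': -24.621490478515625, 'n': 1050, 'z': np.float64(0.12088854066893329)}
short {'c': (409.83428955078125, -320.6003112792969), 'size': (107.9480972290039, 59.56889724731445), 'yaw': 13.64216423034668, 'n': 937, 'z': np.float64(0.06112431168407473)}
mid {'c': (663.5930786132812, -116.58468627929688), 'size': (98.31597137451172, 58.97296905517578), 'yaw': 4.241134166717529, 'n': 475, 'z': np.float64(0.14261831859913277)}
L [array([0.622, 0.105, 0.024]), array([0.589, 0.104, 0.021]), array([0.554, 0.102, 0.027])]
M [array([ 0.611, -0.016,  0.08 ]), array([ 0.578, -0.017,  0.086]), array([ 0.547, -0.018,  0.081])]
R [array([ 0.618, -0.128,  0.064]), array([ 0.588, -0.129,  0.052]), array([ 0.555, -0.129,  0.056])]
L 0.014 1802 0.022497701472931064 ((584.8528442382812, 106.08876037597656), (135.3597412109375, 119.01417541503906), 1.9191398620605469)
M 0.072 1656 0.08262036138365692 ((584.06005859375, -12.416755676269531), (111.89826202392578, 104.61420440673828), 3.842937707901001)
R 0.042 1351 0.05259665655442847 ((594.2499389648438, -128.20616149902344), (115.01042175292969, 104.90525817871094), 4.384600639343262)
roof 0.16497582172957503 ((678.7011108398438, -4.7187347412109375), (91.7834243774414, 331.046630859375), 4.246723651885986)
```

View pics/crop1.png

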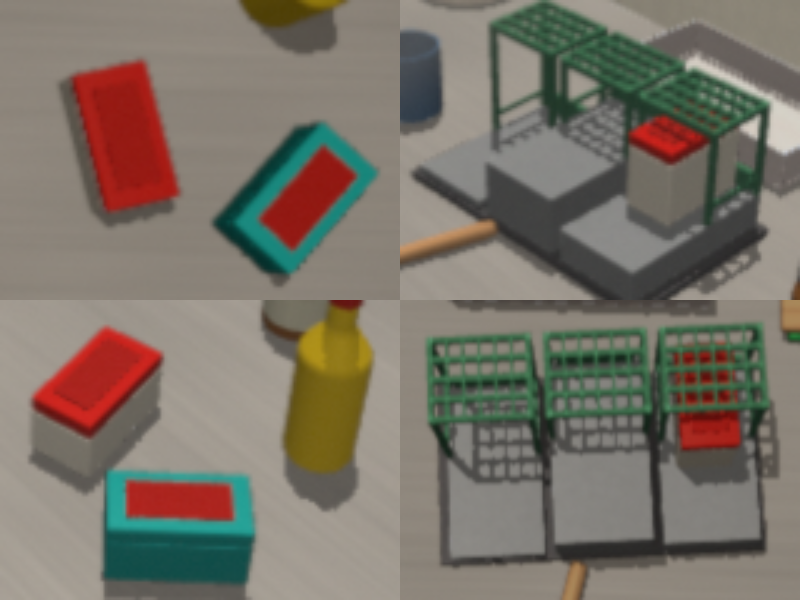

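The crop confirms it: the white tub at (368,241) is tub_short, and the turquoise one is the decoy. By depth, the left deck is at 22 mm (bay_tall), the centre deck at 82 mm (bay_low) and the right deck at 52 mm (filled). The roof top is at 165 mm. All of these match the given sizes, and the rack yaw is 4.25°.

Next I'll work out the moves.

```bash
cat > go.py <<'E'
import sys,numpy as np
from plant import read_state
from scipy.spatial.transform import Rotation as Ro
# usage: go.py x y z(mm, TCP) yaw_deg(long axis of tub; closing axis is yaw+90)
def go(x,y,z,yaw):
    s=read_state();R=Ro.from_rotvec(s['orientation']).as_matrix();p=np.array(s['tool_pos'])
    cy=np.degrees(np.arctan2(R[1,1],R[0,1]));dw=(yaw+90-cy+90)%180-90
    R2=Ro.from_euler('z',dw,degrees=True).as_matrix()@R
    d=np.array([x,y,z])/1e3-p
    print("t",round(s['t'],2),"p",np.round(p*1e3,1),"closing yaw",round(cy,2),"tilt tool x,y (units)",np.round(np.degrees(np.cross(R[:,2],[0,0,-1]))@R/6,3))
    print("turn z units",round(-dw/6,3),"shift after turn, units",np.round(R2.T@d/.025,2),"before turn",np.round(R.T@d/.025,2),"q6",round(s['q'][5],2),"F",np.round(s['force'],1),"open",round(s['opening']*1e3,1),"grip",s['gripper_force'])
def bay(o,lx,ly=0,a=np.radians(4.25)): return o[0]+lx*np.cos(a)-ly*np.sin(a),o[1]+lx*np.sin(a)+ly*np.cos(a)
TALL=(614.3,106.8);LOW=(622.9,-8.9)
if __name__=="__main__":
    a=sys.argv[1:]
    if a[0] in("TALL","LOW"): xy=bay(globals()[a[0]],float(a[1]),float(a[2]));print(np.round(xy,1));go(*xy,float(a[3]),4.25)
    else: go(*map(float,a))
E
python3 go.py 384.4 278.8 95 -24.6
```

```text
t 0.1 p [183.8 570.6 191.2] closing yaw 72.13 tilt tool x,y (units) [-0.016 -0.001  0.   ]
turn z units 1.122 shift after turn, units [-12.15  -7.26   3.86] before turn [-11.22  -8.64   3.86] q6 -0.09 F [-0.3  0.7  0.7] open 93.1 grip 0.0
```

Emit:
{"name": "move_arm", "arguments": {
  "plan": [
    [0, 0, 1, 0, 0, 0, 93],
    [0, 0, 0.12, -0.5, -0.3, 0, 93],
    [0, 0, 0, -1, -0.6, 0, 93],
    [0, 0, 0, -1, -0.6, 0, 93],
    [0, 0, 0, -1, -0.6, 0, 93],
    [0, 0, 0, -1, -0.6, 0, 93],
    [0, 0, 0, -1, -0.6, 0, 93],
    [0, 0, 0, -1, -0.6, 0, 93],
    [0, 0, 0, -1, -0.6, 0, 93],
    [0, 0, 0, -1, -0.6, 0, 93]
  ]
}}

```text
t: 1.1
tool_pos: [0.325, 0.3648, 0.1919]
orientation: [0.665, 3.07, -0.001]
force: [0.7, 0.5, 1.0]
opening: 0.0927
gripper_force: 0.0
```

Emit:
{"name": "move_arm", "arguments": {
  "plan": [
    [0, 0, 0, -1, -0.6, 0, 93],
    [0, 0, 0, -1, -0.6, 0, 93],
    [0, 0, 0, -1, -0.6, 0, 93],
    [0, 0, 0, -0.65, -0.36, 0, 93],
    [0, 0, 0, 0, 0, 0, 93],
    [0, 0, 0, 0, 0, 0, 93],
    [0, 0, 0, 0, 0, 0, 93],
    [0, 0, 0, 0, 0, 0, 93],
    [0, 0, 0, 0, 0, 0, 93],
    [0, 0, 0, 0, 0, 0, 93]
  ]
}}

```text
t: 2.1
tool_pos: [0.3846, 0.2802, 0.1921]
orientation: [-0.667, -3.07, 0.0]
force: [0.3, 1.0, -0.4]
opening: 0.0932
gripper_force: 0.0
```

```bash
python3 go.py 384.4 278.8 95 -24.6
```

```text
t 2.1 p [384.6 280.2 192.1] closing yaw 65.48 tilt tool x,y (units) [-0.001 -0.001 -0.   ]
turn z units 0.013 shift after turn, units [-0.02 -0.05  3.88] before turn [-0.02 -0.05  3.88] q6 -0.62 F [ 0.3  1.  -0.4] open 93.2 grip 0.0
```

Good, so I'll descend and close.

Emit:
{"name": "move_arm", "arguments": {
  "plan": [
    [0, 0, 0, -0.02, -0.05, 0.9, 93],
    [0, 0, 0, 0, 0, 1, 93],
    [0, 0, 0, 0, 0, 1, 93],
    [0, 0, 0, 0, 0, 0.98, 93],
    [0, 0, 0, 0, 0, 0, 93],
    [0, 0, 0, 0, 0, 0, 50],
    [0, 0, 0, 0, 0, 0, 50],
    [0, 0, 0, 0, 0, 0, 50],
    [0, 0, 0, 0, 0, 0, 50],
    [0, 0, 0, 0, 0, 0, 50]
  ],
  "force": 35
}}

```text
t: 3.1
tool_pos: [0.3853, 0.2787, 0.0959]
orientation: [0.669, 3.069, 0.001]
force: [0.3, -0.0, -0.4]
opening: 0.0576
gripper_force: 0.0
```

```bash
python3 go.py TALL -52 0 121
```

```text
[562.4 102.9]
t 3.1 p [385.3 278.7  95.9] closing yaw 65.42 tilt tool x,y (units) [0.009 0.007 0.   ]
turn z units -4.806 shift after turn, units [-6.55 -7.53 -1.01] before turn [-9.37 -3.44 -1.  ] q6 -0.62 F [ 0.3 -0.  -0.4] open 57.6 grip 0.0
```

The opening is 57.6 mm with no grip force, so I'll check before lifting.

```bash
python3 - <<'E'
from plant import *
import cv2,numpy as np
o=[]
for n,b in(("top",(80,190,190,290)),("side",(120,110,240,210))):
    f=read_camera(n)["frame"][b[1]:b[3],b[0]:b[2],::-1];o.append(cv2.resize(f,(400,360)))
cv2.imwrite("pics/g1.png",np.hstack(o));s=read_state();print(s['opening'],s['gripper_force'],s['t'])
E
```

```text
0.05170574380968735 0.0 3.2
```

View pics/g1.png

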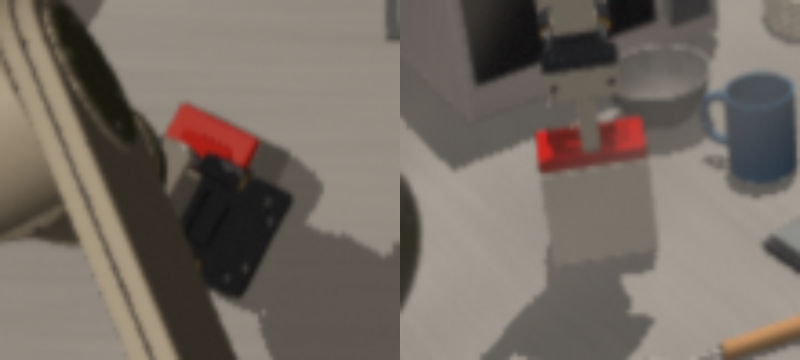

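The finger in the side view appears to end on top of the lid at crop (590,150), not beside it. I'll check where the fingers and tub really are using depth.

```bash
python3 - <<'E'
from plant import *
from h import *
s=read_state()
for n in("side","top"):
    c=read_camera(n);np.savez(n+"1.npz",**{k:np.array(v) for k,v in c.items()});c=load(n+"1.npz")
    K=np.array([[c['fx'],0,c['cx']],[0,c['fy'],c['cy']],[0,0,1]],float)
    R=Rr=cv2.Rodrigues(s['orientation'])[0];p=np.array(s['tool_pos'])
    pts=np.array([p,p+R@[0,0,.011],p+R@[0,.03,.011],p+R@[0,-.03,.011]])
    print(n,np.round(cv2.projectPoints(pts,c['rvec'],c['tvec'],K,c['distortion'])[0].reshape(-1,2),1))
    P=cloud(c)
    if n=="side":
        for v in range(138,160,2): print(v,[tuple(np.round(P[v,u],3)) for u in(166,176,179)],c['frame'][v,176:178].tolist())
    else:
        print(tub(c,(100,205,165,280),.12))
    m=redmask(c)&(P[...,2]>.1)&(P[...,0]<.5)&(P[...,1]>.1);print(m.sum(),np.nanmean(P[m],0),P[m].min(0),P[m].max(0))
print(s['opening'],s['force'],s['tool_pos'])
E
```

```text
side [[177.5 154.8]
 [177.9 157.6]
 [177.3 153.3]
 [178.6 162. ]]
138 [(np.float64(0.325), np.float64(0.213), np.float64(0.209)), (np.float64(0.371), np.float64(0.24), np.float64(0.182)), (np.float64(0.528), np.float64(0.551), np.float64(-0.002))] [[105, 97, 87], [104, 96, 87]]
140 [(np.float64(0.478), np.float64(0.572), np.float64(-0.002)), (np.float64(0.371), np.float64(0.243), np.float64(0.173)), (np.float64(0.516), np.float64(0.528), np.float64(0.003))] [[105, 98, 86], [105, 98, 88]]
142 [(np.float64(0.469), np.float64(0.553), np.float64(-0.0)), (np.float64(0.368), np.float64(0.238), np.float64(0.169)), (np.float64(0.512), np.float64(0.522), np.float64(-0.003))] [[105, 98, 86], [106, 100, 89]]
144 [(np.float64(0.461), np.float64(0.538), np.float64(-0.0)), (np.float64(0.369), np.float64(0.242), np.float64(0.159)), (np.float64(0.375), np.float64(0.234), np.float64(0.161))] [[104, 98, 87], [104, 96, 86]]
146 [(np.float64(0.365), np.float64(0.316), np.float64(0.122)), (np.float64(0.366), np.float64(0.239), np.float64(0.154)), (np.float64(0.375), np.float64(0.235), np.float64(0.153))]
[... 1152 characters left out ...]
)), (np.float64(0.365), np.float64(0.251), np.float64(0.103)), (np.float64(0.376), np.float64(0.251), np.float64(0.099))] [[119, 113, 103], [120, 114, 105]]
214 [0.37880106 0.27281887 0.12269881] [0.32644592 0.23098037 0.11221989] [0.44163908 0.32629736 0.12881256]
top [[132.7 243.2]
 [133.8 243.4]
 [123.4 238.2]
 [144.2 248.7]]
{'c': (421.4562072753906, 261.6023254394531), 'size': (58.7108039855957, 25.857694625854492), 'yaw': 67.41876220703125, 'n': 213, 'z': np.float64(0.12084958372297172)}
225 [0.42220799 0.26041747 0.12640891] [0.39469507 0.21513452 0.11214459] [0.44333975 0.29129388 0.23231087]
0.05170574380968735 [-0.33258367  0.09373489 -0.78316393] [0.38502476 0.27850985 0.0954738 ]
```

```bash
python3 - <<'E'
from h import *
c=load("side0.npz");P=cloud(c)
# start: TCP (.184,.571,.191)
for v in range(60,124,4):
    r=[(u,*np.round(P[v,u],3)) for u in range(70,96,1) if np.isfinite(P[v,u,0]) and abs(P[v,u,0]-.184)<.12 and abs(P[v,u,1]-.571)<.12]
    print(v,len(r),r[0] if r else '',r[-1] if r else '')
c=load("side1.npz");P=cloud(c)
for v in range(110,156,4):
    r=[(u,*np.round(P[v,u],3)) for u in range(150,205) if np.isfinite(P[v,u,0]) and abs(P[v,u,0]-.385)<.12 and abs(P[v,u,1]-.279)<.12]
    print(v,len(r),r[0] if r else '',r[-1] if r else '')
f=load("side0.npz")['frame'][40:130,40:130,::-1];g=c['frame'][90:180,130:220,::-1]
cv2.imwrite("pics/fing.png",np.hstack([cv2.resize(x,(400,400)) for x in(f,g)]))
E
```

```text
60 13 (70, np.float64(0.176), np.float64(0.545), np.float64(0.415)) (82, np.float64(0.217), np.float64(0.557), np.float64(0.402))
64 13 (70, np.float64(0.172), np.float64(0.542), np.float64(0.404)) (82, np.float64(0.212), np.float64(0.551), np.float64(0.391))
68 16 (70, np.float64(0.167), np.float64(0.536), np.float64(0.393)) (85, np.float64(0.243), np.float64(0.644), np.float64(0.346))
72 17 (70, np.float64(0.165), np.float64(0.54), np.float64(0.379)) (86, np.float64(0.241), np.float64(0.633), np.float64(0.334))
76 18 (70, np.float64(0.159), np.float64(0.53), np.float64(0.369)) (87, np.float64(0.234), np.float64(0.608), np.float64(0.328))
80 18 (70, np.float64(0.158), np.float64(0.538), np.float64(0.353)) (87, np.float64(0.231), np.float64(0.608), np.float64(0.314))
84 16 (70, np.float64(0.15), np.float64(0.518), np.float64(0.347)) (85, np.float64(0.187), np.float64(0.476), np.float64(0.349))
88 18 (70, np.float64(0.14), np.float64(0.487), np.float64(0.345)) (87, np.float64(0.197), np.float64(0.502), np.float64(0.325))
92 19 (70, np.float64(0.138), np.float64(0.494), np.float64(0.33
[... 1738 characters left out ...]
), np.float64(0.186), np.float64(0.214))
138 14 (164, np.float64(0.32), np.float64(0.217), np.float64(0.209)) (178, np.float64(0.374), np.float64(0.233), np.float64(0.184))
142 11 (173, np.float64(0.36), np.float64(0.243), np.float64(0.17)) (192, np.float64(0.449), np.float64(0.283), np.float64(0.121))
146 29 (165, np.float64(0.361), np.float64(0.316), np.float64(0.123)) (193, np.float64(0.438), np.float64(0.259), np.float64(0.119))
150 33 (161, np.float64(0.339), np.float64(0.305), np.float64(0.12)) (193, np.float64(0.423), np.float64(0.233), np.float64(0.121))
154 34 (161, np.float64(0.327), np.float64(0.281), np.float64(0.12)) (194, np.float64(0.427), np.float64(0.236), np.float64(0.102))
```

View pics/fing.png

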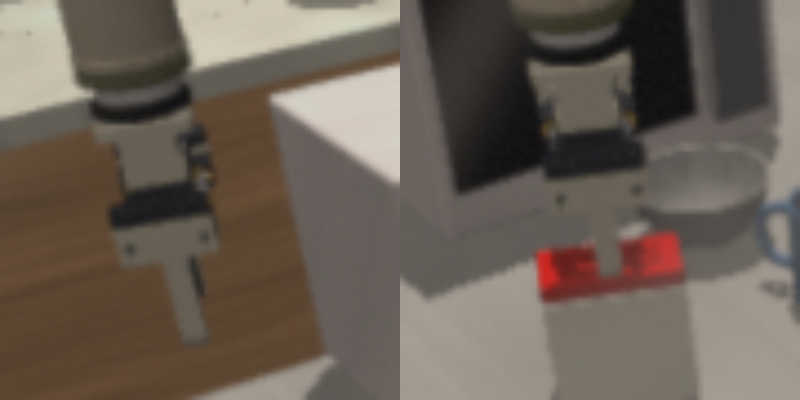

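At the start the fingertip is measured at z ≈ 0.226, where the reported pose puts it at 0.180. Now it is at about 0.129, where the pose says 0.084. So the fingers stand about 45 mm higher than the reported z implies, in both views, while xy agrees. They are hovering just above the lid and nothing has been touched. I'll reopen, go 45 mm lower and grip.

Emit:
{"name": "move_arm", "arguments": {
  "plan": [
    [0, 0, 0, 0, 0, -0.3, 93],
    [0, 0, 0, 0, 0, 0, 93],
    [0, 0, 0, 0, 0, 0, 93],
    [0, 0, 0, 0, 0, 0, 93],
    [0, 0, 0, 0, 0, 0, 93],
    [0, 0, 0, 0, 0, 0, 93],
    [0, 0, 0, 0, 0, 0, 93],
    [0, 0, 0, 0, 0, 0.7, 93],
    [0, 0, 0, 0, 0, 0.7, 93],
    [0, 0, 0, 0, 0, 0.7, 93]
  ]
}}

```text
t: 4.3
tool_pos: [0.385, 0.2785, 0.0497]
orientation: [0.669, 3.069, 0.001]
force: [-0.3, 0.3, 0.8]
opening: 0.0928
gripper_force: 0.0
```

Emit:
{"name": "move_arm", "arguments": {
  "plan": [
    [0, 0, 0, 0, 0, 0, 93],
    [0, 0, 0, 0, 0, 0, 50],
    [0, 0, 0, 0, 0, 0, 50],
    [0, 0, 0, 0, 0, 0, 50],
    [0, 0, 0, 0, 0, 0, 50],
    [0, 0, 0, 0, 0, 0, 50],
    [0, 0, 0, 0, 0, 0, 50],
    [0, 0, 0, 0, 0, 0, 50],
    [0, 0, 0, 0, 0, 0, 50],
    [0, 0, 0, 0, 0, 0, 50]
  ],
  "force": 35
}}

```text
t: 5.3
tool_pos: [0.3853, 0.2787, 0.0508]
orientation: [0.669, 3.069, 0.001]
force: [0.7, 1.4, 5.8]
opening: 0.06
gripper_force: 35.0
```

```bash
python3 go.py TALL -52 0 75
```

```text
[562.4 102.9]
t 5.3 p [385.3 278.7  50.8] closing yaw 65.42 tilt tool x,y (units) [0.009 0.006 0.   ]
turn z units -4.806 shift after turn, units [-6.55 -7.54 -0.97] before turn [-9.37 -3.45 -0.97] q6 -0.62 F [0.7 1.4 5.8] open 60.0 grip 34.95560936629772
```

Gripped at 60 mm. Lift and turn, then carry.

Emit:
{"name": "move_arm", "arguments": {
  "plan": [
    [0, 0, 0, 0, 0, -0.6, 50],
    [0, 0, 0, 0, 0, -0.7, 50],
    [0, 0, -0.6, 0, 0, -0.7, 50],
    [0, 0, -0.7, 0, 0, 0, 50],
    [0, 0, -0.7, 0, 0, 0, 50],
    [0, 0, -0.7, 0, 0, 0, 50],
    [0, 0, -0.7, 0, 0, 0, 50],
    [0, 0, -0.7, 0, 0, 0, 50],
    [0, 0, -0.7, 0, 0, 0, 50],
    [0, 0, 0, 0, 0, 0, 50]
  ]
}}

```text
t: 6.3
tool_pos: [0.3838, 0.2778, 0.0987]
orientation: [0.117, -3.137, 0.002]
force: [-0.9, -0.4, -4.9]
opening: 0.0602
gripper_force: 35.0
```

Emit:
{"name": "move_arm", "arguments": {
  "plan": [
    [0, 0, 0, -0.3, -0.4, 0, 50],
    [0, 0, 0, -0.7, -0.8, 0, 50],
    [0, 0, 0, -0.8, -0.95, 0, 50],
    [0, 0, 0, -0.8, -0.95, 0, 50],
    [0, 0, 0, -0.8, -0.95, 0, 50],
    [0, 0, 0, -0.8, -0.95, 0, 50],
    [0, 0, 0, -0.8, -0.95, 0, 50],
    [0, 0, 0, -0.8, -0.9, 0, 50],
    [0, 0, 0, -0.5, -0.5, 0, 50],
    [0, 0, 0, -0.2, -0.2, 0, 50]
  ]
}}

```text
t: 7.3
tool_pos: [0.5616, 0.0999, 0.0995]
orientation: [0.11, -3.139, 0.001]
force: [0.3, 0.1, -4.5]
opening: 0.0597
gripper_force: 35.0
```

```bash
python3 go.py TALL -52 0 74; python3 - <<'E'
from plant import *
from h import *
o=[]
for n,b in(("top",(170,90,330,210)),("side",(205,110,365,230))):
    c=read_camera(n);np.savez(n+"2.npz",**{k:np.array(v) for k,v in c.items()});o.append(cv2.resize(c["frame"][b[1]:b[3],b[0]:b[2],::-1],(400,300)))
cv2.imwrite("pics/g2.png",np.hstack(o))
E
```

```text
[562.4 102.9]
t 7.3 p [561.6  99.9  99.5] closing yaw 94.0 tilt tool x,y (units) [-0.006 -0.007 -0.   ]
turn z units -0.042 shift after turn, units [-0.04  0.12  1.02] before turn [-0.04  0.12  1.02] q6 -1.55 F [ 0.3  0.1 -4.5] open 59.7 grip 34.960799887776375
```

View pics/g2.png

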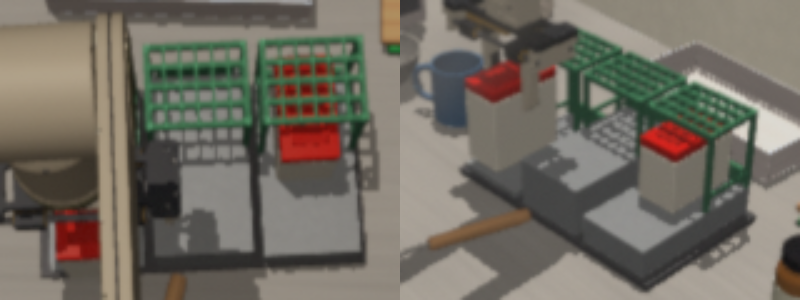

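The crop shows the tub held upright above the left deck. I'll lower it, release and shift back for a grip at its rear end.

Emit:
{"name": "move_arm", "arguments": {
  "plan": [
    [0, 0, -0.04, -0.04, 0.12, 0.2, 50],
    [0, 0, 0, 0, 0, 0.25, 50],
    [0, 0, 0, 0, 0, 0.25, 50],
    [0, 0, 0, 0, 0, 0.2, 50],
    [0, 0, 0, 0, 0, 0.1, 50],
    [0, 0, 0, 0, 0, 0.06, 50],
    [0, 0, 0, 0, 0, 0.03, 50],
    [0, 0, 0, 0, 0, 0, 50],
    [0, 0, 0, 0, 0, 0, 50],
    [0, 0, 0, 0, 0, 0, 50]
  ]
}}

```text
t: 8.4
tool_pos: [0.5617, 0.1052, 0.0731]
orientation: [-0.122, 3.139, 0.0]
force: [-0.1, 0.2, -4.6]
opening: 0.0598
gripper_force: 35.0
```

```bash
python3 go.py TALL -94 0 74
```

```text
[520.6  99.8]
t 8.4 p [561.7 105.2  73.1] closing yaw 94.45 tilt tool x,y (units) [-0.     0.004 -0.   ]
turn z units 0.033 shift after turn, units [ 1.66 -0.09 -0.03] before turn [ 1.66 -0.08 -0.03] q6 -1.55 F [-0.1  0.2 -4.6] open 59.8 grip 34.960874766111374
```

Emit:
{"name": "move_arm", "arguments": {
  "plan": [
    [0, 0, 0, 0, 0, 0.04, 50],
    [0, 0, 0, 0, 0, 0.04, 50],
    [0, 0, 0, 0, 0, 0.02, 50],
    [0, 0, 0, 0, 0, 0, 50],
    [0, 0, 0, 0, 0, 0, 50],
    [0, 0, 0, 0, 0, 0, 50],
    [0, 0, 0, 0, 0, 0, 50],
    [0, 0, 0, 0, 0, 0, 50],
    [0, 0, 0, 0, 0, 0, 50],
    [0, 0, 0, 0, 0, 0, 50]
  ]
}}

```text
t: 9.4
tool_pos: [0.562, 0.1052, 0.0728]
orientation: [-0.122, 3.138, -0.0]
force: [-8.5, 0.6, 12.3]
opening: 0.06
gripper_force: 34.9
```

It has landed (+12 N). Release and move back for the regrasp at the rear.

Emit:
{"name": "move_arm", "arguments": {
  "plan": [
    [0, 0, 0, 0, 0, -0.1, 85],
    [0, 0, 0, 0, 0, 0, 85],
    [0, 0, 0, 0, 0, 0, 85],
    [0, 0, 0, 0, 0, 0, 85],
    [0, 0, 0.03, 0.4, -0.08, 0, 85],
    [0, 0, 0, 0.6, 0, 0, 85],
    [0, 0, 0, 0.5, 0, 0, 85],
    [0, 0, 0, 0.16, 0, 0, 85],
    [0, 0, 0, 0, 0, 0, 85],
    [0, 0, 0, 0, 0, 0, 85]
  ]
}}

```text
t: 10.4
tool_pos: [0.5206, 0.1, 0.0731]
orientation: [-0.117, 3.139, 0.0]
force: [0.2, -0.6, 0.0]
opening: 0.085
gripper_force: 0.0
```

Emit:
{"name": "move_arm", "arguments": {
  "plan": [
    [0, 0, 0, 0, 0, 0, 50],
    [0, 0, 0, 0, 0, 0, 50],
    [0, 0, 0, 0, 0, 0, 50],
    [0, 0, 0, 0, 0, 0, 50],
    [0, 0, 0, 0, 0, 0, 50],
    [0, 0, 0, 0, 0, 0, 50],
    [0, 0, 0, 0, 0, 0, 50],
    [0, 0, 0, 0, 0, 0, 50],
    [0, 0, 0, 0, 0, 0, 50],
    [0, 0, 0, 0, 0, 0, 50]
  ],
  "force": 20
}}

```text
t: 11.4
tool_pos: [0.5203, 0.1001, 0.0729]
orientation: [-0.117, 3.139, 0.0]
force: [1.1, 2.4, 0.0]
opening: 0.0599
gripper_force: 19.9
```

```bash
python3 go.py TALL -5 0 74
```

```text
[609.3 106.4]
t 11.4 p [520.3 100.1  72.9] closing yaw 94.28 tilt tool x,y (units) [ 0.  0. -0.]
turn z units 0.005 shift after turn, units [-3.57 -0.01 -0.05] before turn [-3.57 -0.01 -0.05] q6 -1.55 F [1.1 2.4 0. ] open 59.9 grip 19.926165263168514
```

Emit:
{"name": "move_arm", "arguments": {
  "plan": [
    [0, 0, 0, -0.3, 0, 0, 50],
    [0, 0, 0, -0.45, 0, 0, 50],
    [0, 0, 0, -0.5, 0, 0, 50],
    [0, 0, 0, -0.5, 0, 0, 50],
    [0, 0, 0, -0.5, 0, 0, 50],
    [0, 0, 0, -0.5, 0, 0, 50],
    [0, 0, 0, -0.3, 0, 0, 50],
    [0, 0, 0, -0.2, 0, 0, 50],
    [0, 0, 0, -0.1, 0, 0, 50],
    [0, 0, 0, 0, 0, 0, 50]
  ]
}}

```text
t: 12.4
tool_pos: [0.604, 0.1061, 0.0727]
orientation: [-0.117, 3.139, -0.0]
force: [0.4, -0.4, 0.3]
opening: 0.0604
gripper_force: 19.9
```

Emit:
{"name": "move_arm", "arguments": {
  "plan": [
    [0, 0, 0, -0.05, 0, 0, 50],
    [0, 0, 0, -0.05, 0, 0, 50],
    [0, 0, 0, -0.05, 0, 0, 50],
    [0, 0, 0, -0.04, 0, 0, 50],
    [0, 0, 0, 0, 0, 0, 50],
    [0, 0, 0, 0, 0, 0, 50],
    [0, 0, 0, 0, 0, 0, 50],
    [0, 0, 0, 0, 0, 0, 50],
    [0, 0, 0, 0, 0, 0, 50],
    [0, 0, 0, 0, 0, 0, 50]
  ]
}}

```text
t: 13.4
tool_pos: [0.6086, 0.1067, 0.0728]
orientation: [0.117, -3.139, -0.0]
force: [-0.7, -0.4, -2.1]
opening: 0.0598
gripper_force: 19.9
```

```bash
python3 go.py TALL -5 0 74; python3 - <<'E'
from plant import *
from h import *
c=read_camera("side");P=cloud({k:np.array(v) for k,v in c.items()});m=redmask(c)&(abs(P[...,2]-.14)<.02)&(P[...,1]>.02)
print(m.sum(),P[m].min(0),P[m].max(0))
cv2.imwrite("pics/g3.png",cv2.resize(c["frame"][100:230,200:370,::-1],(680,520)))
E
```

```text
[609.3 106.4]
t 13.4 p [608.6 106.7  72.8] closing yaw 94.28 tilt tool x,y (units) [ 0. -0. -0.]
turn z units 0.004 shift after turn, units [-0.03 -0.01 -0.05] before turn [-0.03 -0.01 -0.05] q6 -1.55 F [-0.7 -0.4 -2.1] open 59.8 grip 19.94333479553461
93 [0.5904577  0.07568872 0.13464495] [0.6483238  0.13528731 0.15059807]
```

View pics/g3.png

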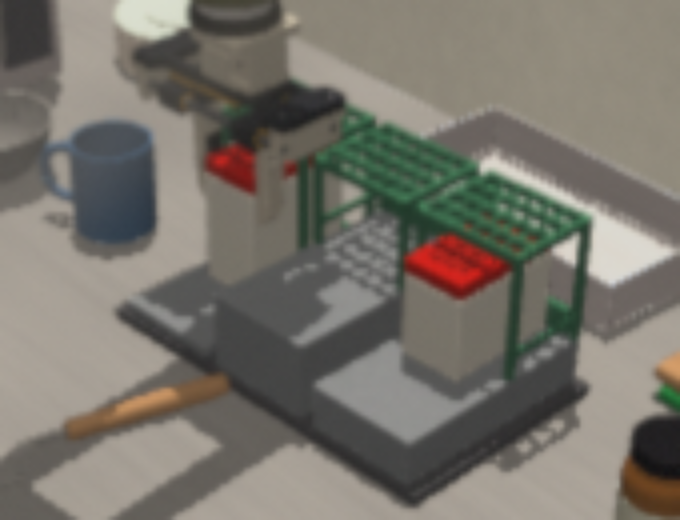

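Tub tall is under its roof but shows no stop force yet, so I'll creep on.

Emit:
{"name": "move_arm", "arguments": {
  "plan": [
    [0, 0, 0, -0.04, 0, 0, 50],
    [0, 0, 0, -0.04, 0, 0, 50],
    [0, 0, 0, -0.04, 0, 0, 50],
    [0, 0, 0, 0, 0, 0, 50],
    [0, 0, 0, 0, 0, 0, 50],
    [0, 0, 0, 0, 0, 0, 50],
    [0, 0, 0, 0, 0, 0, 50],
    [0, 0, 0, 0, 0, 0, 50],
    [0, 0, 0, 0, 0, 0, 50],
    [0, 0, 0, 0, 0, 0, 50]
  ]
}}

```text
t: 14.45
tool_pos: [0.6116, 0.1069, 0.0728]
orientation: [-0.117, 3.139, 0.0]
force: [1.7, 0.3, -3.3]
opening: 0.0597
gripper_force: 19.9
```

Emit:
{"name": "move_arm", "arguments": {
  "plan": [
    [0, 0, 0, -0.04, 0, 0, 50],
    [0, 0, 0, -0.04, 0, 0, 50],
    [0, 0, 0, -0.04, 0, 0, 50],
    [0, 0, 0, 0, 0, 0, 50],
    [0, 0, 0, 0, 0, 0, 50],
    [0, 0, 0, 0, 0, 0, 50],
    [0, 0, 0, 0, 0, 0, 50],
    [0, 0, 0, 0, 0, 0, 50],
    [0, 0, 0, 0, 0, 0, 50],
    [0, 0, 0, 0, 0, 0, 50]
  ]
}}

```text
t: 15.45
tool_pos: [0.6146, 0.1071, 0.0729]
orientation: [-0.117, 3.139, 0.0]
force: [0.8, 0.2, -3.1]
opening: 0.0599
gripper_force: 19.9
```

```bash
cat > near.py <<'E'
from plant import *
from h import *
a=np.radians(4.25);ex=np.array([np.cos(a),np.sin(a)]);ey=np.array([-ex[1],ex[0]])
for n in("side","top"):
    c={k:np.array(v) for k,v in read_camera(n).items()};P=cloud(c);m=redmask(c)&(abs(P[...,2]-.142)<.006)
    m[:, :130]=0
    ys,xs=np.nonzero(m);W=onplane(c,np.c_[xs,ys],.142)[:,:2]*1000-[622.9,-8.9]
    lx,ly=W@ex,W@ey
    for nm,y0 in(("tall",116),("low",0),("mid",-116)):
        k=(abs(ly-y0)<48)&(lx>-110)&(lx<60)
        if k.sum()>15: 
            q=[np.percentile(lx[k][abs(ly[k]-y0-b)<5],3).round(1) for b in range(-30,31,10) if (abs(ly[k]-y0-b)<5).sum()>4]
            print(n,nm,k.sum(),"near edge lx by strip",q,"ly range",ly[k].min().round(1)-y0,ly[k].max().round(1)-y0)
E
python3 near.py
```

```text
side tall 80 near edge lx by strip [np.float64(-18.9), np.float64(-19.0), np.float64(-19.0), np.float64(-19.0), np.float64(-20.3), np.float64(-14.7), np.float64(-10.3)] ly range -33.7 29.0
side mid 215 near edge lx by strip [np.float64(-15.7), np.float64(-17.7), np.float64(-18.0), np.float64(-20.4), np.float64(-18.8), np.float64(-19.0), np.float64(-15.3)] ly range -30.599999999999994 35.8
top tall 18 near edge lx by strip [] ly range -9.799999999999997 27.599999999999994
top mid 411 near edge lx by strip [np.float64(-12.8), np.float64(-12.5), np.float64(-12.0), np.float64(-14.1), np.float64(-13.6), np.float64(-13.1)] ly range -24.19999999999999 34.8
```

The tall tub's near edge matches the home mid tub's to about 1 mm. A final nudge to feel the stop:

Emit:
{"name": "move_arm", "arguments": {
  "plan": [
    [0, 0, 0, -0.04, 0, 0, 50],
    [0, 0, 0, -0.04, 0, 0, 50],
    [0, 0, 0, -0.02, 0, 0, 50],
    [0, 0, 0, 0, 0, 0, 50],
    [0, 0, 0, 0, 0, 0, 50],
    [0, 0, 0, 0, 0, 0, 50],
    [0, 0, 0, 0, 0, 0, 50],
    [0, 0, 0, 0, 0, 0, 50],
    [0, 0, 0, 0, 0, 0, 50],
    [0, 0, 0, 0, 0, 0, 50]
  ]
}}

```text
t: 16.55
tool_pos: [0.6158, 0.1075, 0.0732]
orientation: [0.117, -3.137, -0.0]
force: [-9.9, -0.1, 4.1]
opening: 0.0596
gripper_force: 19.9
```

It is on the stop (−10 N). Release and lift straight up, with the fingers ahead of the roof.

Emit:
{"name": "move_arm", "arguments": {
  "plan": [
    [0, 0, 0, 0, 0, 0, 82],
    [0, 0, 0, 0, 0, 0, 82],
    [0, 0, 0, 0, 0, 0, 82],
    [0, 0, 0, 0, 0, 0, 82],
    [0, 0, 0, 0, 0, -0.3, 82],
    [0, 0, 0, 0, 0, -0.7, 82],
    [0, 0, 0, 0, 0, -0.8, 82],
    [0, 0, 0, 0, 0, -0.8, 82],
    [0, 0, 0, 0, 0, -0.8, 82],
    [0, 0, 0, 0, 0, -0.4, 82]
  ]
}}

```text
t: 17.55
tool_pos: [0.6183, 0.1074, 0.1709]
orientation: [-0.117, 3.136, 0.0]
force: [0.1, 0.6, -1.4]
opening: 0.0821
gripper_force: 0.0
```

```bash
python3 go.py 409.8 -320.6 -8 13.6
```

```text
t 17.55 p [618.3 107.4 170.9] closing yaw 94.27 tilt tool x,y (units) [ 0.     0.035 -0.   ]
turn z units -1.555 shift after turn, units [ 12.16 -14.68   7.11] before turn [  9.62 -16.45   7.12] q6 -1.56 F [ 0.1  0.6 -1.4] open 82.1 grip 0.0
```

Emit:
{"name": "move_arm", "arguments": {
  "plan": [
    [0, 0.035, -0.8, 0, 0, 0, 82],
    [0, 0, -0.76, 0, 0, 0, 82],
    [0, 0, 0, 0.5, -0.6, 0, 82],
    [0, 0, 0, 0.8, -0.97, 0, 82],
    [0, 0, 0, 0.8, -0.97, 0, 82],
    [0, 0, 0, 0.8, -0.97, 0, 82],
    [0, 0, 0, 0.8, -0.97, 0, 82],
    [0, 0, 0, 0.8, -0.97, 0, 82],
    [0, 0, 0, 0.8, -0.97, 0, 82],
    [0, 0, 0, 0.8, -0.97, 0, 82]
  ]
}}

```text
t: 18.55
tool_pos: [0.5117, -0.1092, 0.1683]
orientation: [0.373, -3.116, 0.0]
force: [0.7, 0.1, 1.1]
opening: 0.0818
gripper_force: 0.0
```

Emit:
{"name": "move_arm", "arguments": {
  "plan": [
    [0, 0, 0, 0.8, -0.97, 0, 82],
    [0, 0, 0, 0.8, -0.97, 0, 82],
    [0, 0, 0, 0.8, -0.97, 0, 82],
    [0, 0, 0, 0.8, -0.97, 0, 82],
    [0, 0, 0, 0.8, -0.97, 0.5, 82],
    [0, 0, 0, 0.8, -0.97, 0.8, 82],
    [0, 0, 0, 0.8, -0.97, 0.8, 82],
    [0, 0, 0, 0.4, -0.5, 0.6, 82],
    [0, 0, 0, 0, 0, 0, 82],
    [0, 0, 0, 0, 0, 0, 82]
  ]
}}

```text
t: 19.55
tool_pos: [0.4094, -0.3201, 0.1012]
orientation: [0.371, -3.116, -0.002]
force: [0.1, 0.3, 0.9]
opening: 0.0819
gripper_force: 0.0
```

```bash
python3 go.py 409.8 -320.6 -8 13.6; python3 near.py
```

```text
t 19.55 p [ 409.4 -320.1  101.2] closing yaw 103.59 tilt tool x,y (units) [ 0.014 -0.035 -0.   ]
turn z units -0.001 shift after turn, units [-0.03 -0.03  4.37] before turn [-0.03 -0.03  4.37] q6 -2.57 F [0.1 0.3 0.9] open 81.9 grip 0.0
side tall 144 near edge lx by strip [np.float64(-18.0), np.float64(-15.6), np.float64(-16.2), np.float64(-18.6), np.float64(-18.8), np.float64(-14.5), np.float64(-8.8)] ly range -36.0 31.900000000000006
top tall 418 near edge lx by strip [np.float64(-10.5), np.float64(-12.1), np.float64(-11.7), np.float64(-13.6), np.float64(-12.4), np.float64(-12.8), np.float64(-11.7)] ly range -28.200000000000003 31.0
top mid 407 near edge lx by strip [np.float64(-12.8), np.float64(-12.4), np.float64(-14.4), np.float64(-14.1), np.float64(-13.6), np.float64(-13.5)] ly range -24.19999999999999 34.8
```

Tall tub is home: its near edge is at −12 against −13.5 for the mid tub in the same top view, within noise. Descend on the short tub.

Emit:
{"name": "move_arm", "arguments": {
  "plan": [
    [0.014, -0.035, 0, -0.03, -0.03, 0.5, 82],
    [0, 0, 0, 0, 0, 0.9, 82],
    [0, 0, 0, 0, 0, 0.9, 82],
    [0, 0, 0, 0, 0, 0.9, 82],
    [0, 0, 0, 0, 0, 0.7, 82],
    [0, 0, 0, 0, 0, 0.45, 82],
    [0, 0, 0, 0, 0, 0, 82],
    [0, 0, 0, 0, 0, 0, 50],
    [0, 0, 0, 0, 0, 0, 50],
    [0, 0, 0, 0, 0, 0, 50]
  ],
  "force": 30
}}

```text
t: 20.65
tool_pos: [0.411, -0.322, -0.0062]
orientation: [-0.373, 3.118, -0.004]
force: [-0.6, 0.2, 0.2]
opening: 0.0626
gripper_force: 0.0
```

Emit:
{"name": "move_arm", "arguments": {
  "plan": [
    [0, 0, 0, 0, 0, 0, 50],
    [0, 0, 0, 0, 0, 0, 50],
    [0, 0, 0, 0, 0, 0, 50],
    [0, 0, 0, 0, 0, 0, 50],
    [0, 0, 0, 0, 0, 0, 50],
    [0, 0, 0, 0, 0, -0.5, 50],
    [0, 0, 0, 0, 0, -0.8, 50],
    [0, 0, 0, 0, 0, -0.9, 50],
    [0, 0, 0, 0, 0, -0.9, 50],
    [0, 0, 0, 0, 0, -0.9, 50]
  ]
}}

```text
t: 21.65
tool_pos: [0.4098, -0.3209, 0.0938]
orientation: [0.373, -3.119, 0.001]
force: [0.2, -0.4, -2.0]
opening: 0.0597
gripper_force: 30.0
```

```bash
python3 go.py LOW -54 0 74
```

```text
[569.  -12.9]
t 21.65 p [ 409.8 -320.9   93.8] closing yaw 103.63 tilt tool x,y (units) [-0.004 -0.003 -0.   ]
turn z units 1.564 shift after turn, units [-7.27 11.81  0.78] before turn [-9.09 10.47  0.78] q6 -2.57 F [ 0.2 -0.4 -2. ] open 59.7 grip 29.979634433984756
```

Emit:
{"name": "move_arm", "arguments": {
  "plan": [
    [0, 0, 0.8, 0, 0, -0.2, 50],
    [0, 0, 0.76, 0, 0, -0.2, 50],
    [0, 0, 0, -0.3, 0.5, 0, 50],
    [0, 0, 0, -0.5, 0.8, 0, 50],
    [0, 0, 0, -0.6, 0.97, 0, 50],
    [0, 0, 0, -0.6, 0.97, 0, 50],
    [0, 0, 0, -0.6, 0.97, 0, 50],
    [0, 0, 0, -0.6, 0.97, 0, 50],
    [0, 0, 0, -0.6, 0.97, 0, 50],
    [0, 0, 0, -0.6, 0.97, 0, 50]
  ]
}}

```text
t: 22.65
tool_pos: [0.5066, -0.1333, 0.1021]
orientation: [0.121, -3.139, 0.0]
force: [-0.4, -0.3, -1.2]
opening: 0.0598
gripper_force: 30.0
```

Emit:
{"name": "move_arm", "arguments": {
  "plan": [
    [0, 0, 0, -0.6, 0.97, 0, 50],
    [0, 0, 0, -0.6, 0.97, 0, 50],
    [0, 0, 0, -0.6, 0.97, 0, 50],
    [0, 0, 0, -0.6, 0.97, 0, 50],
    [0, 0, 0, -0.45, 0.7, 0, 50],
    [0, 0, 0, -0.2, 0.3, 0, 50],
    [0, 0, 0, 0, 0, 0, 50],
    [0, 0, 0, 0, 0, 0, 50],
    [0, 0, 0, 0, 0, 0, 50],
    [0, 0, 0, 0, 0, 0, 50]
  ]
}}

```text
t: 23.65
tool_pos: [0.5732, -0.0091, 0.1023]
orientation: [-0.116, 3.139, -0.002]
force: [0.5, -0.3, -2.4]
opening: 0.0598
gripper_force: 30.0
```

```bash
python3 go.py LOW -54 0 77; python3 - <<'E'
from plant import *
import cv2
c=read_camera("side");cv2.imwrite("pics/g4.png",cv2.resize(c["frame"][100:230,200:370,::-1],(680,520)))
E
```

```text
[569.  -12.9]
t 23.65 p [573.2  -9.1 102.3] closing yaw 94.22 tilt tool x,y (units) [-0.011  0.    -0.   ]
turn z units -0.005 shift after turn, units [ 0.18 -0.14  1.01] before turn [ 0.18 -0.14  1.01] q6 -1.75 F [ 0.5 -0.3 -2.4] open 59.8 grip 29.979499205946922
```

View pics/g4.png

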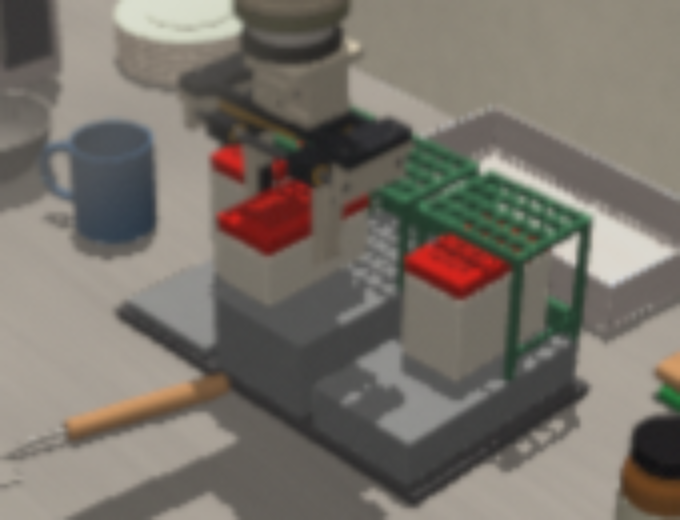

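The crop shows the short tub upright over the centre deck. Lower it.

Emit:
{"name": "move_arm", "arguments": {
  "plan": [
    [-0.01, 0, 0, 0.18, -0.14, 0.2, 50],
    [0, 0, 0, 0, 0, 0.3, 50],
    [0, 0, 0, 0, 0, 0.25, 50],
    [0, 0, 0, 0, 0, 0.15, 50],
    [0, 0, 0, 0, 0, 0.08, 50],
    [0, 0, 0, 0, 0, 0.04, 50],
    [0, 0, 0, 0, 0, 0.02, 50],
    [0, 0, 0, 0, 0, 0, 50],
    [0, 0, 0, 0, 0, 0, 50],
    [0, 0, 0, 0, 0, 0, 50]
  ]
}}

```text
t: 24.7
tool_pos: [0.5695, -0.012, 0.0766]
orientation: [-0.117, 3.139, -0.0]
force: [-0.4, -0.9, -2.2]
opening: 0.06
gripper_force: 30.0
```

Emit:
{"name": "move_arm", "arguments": {
  "plan": [
    [0, 0, 0, 0, 0, 0.04, 50],
    [0, 0, 0, 0, 0, 0.03, 50],
    [0, 0, 0, 0, 0, 0.03, 50],
    [0, 0, 0, 0, 0, 0, 50],
    [0, 0, 0, 0, 0, 0, 50],
    [0, 0, 0, 0, 0, 0, 50],
    [0, 0, 0, 0, 0, 0, 50],
    [0, 0, 0, 0, 0, 0, 50],
    [0, 0, 0, 0, 0, 0, 50],
    [0, 0, 0, 0, 0, 0, 50]
  ]
}}

```text
t: 25.7
tool_pos: [0.5697, -0.012, 0.0758]
orientation: [-0.117, 3.138, -0.0]
force: [-8.0, 1.9, 11.9]
opening: 0.0597
gripper_force: 30.0
```

Emit:
{"name": "move_arm", "arguments": {
  "plan": [
    [0, 0, 0, 0, 0, -0.1, 80],
    [0, 0, 0, 0, 0, 0, 80],
    [0, 0, 0, 0, 0, 0, 80],
    [0, 0, 0, 0, 0, 0, 80],
    [0, 0, 0, 0.4, 0, 0, 80],
    [0, 0, 0, 0.6, 0, 0, 80],
    [0, 0, 0, 0.5, 0, 0, 80],
    [0, 0, 0, 0.2, 0, 0, 80],
    [0, 0, 0, 0, 0, 0, 80],
    [0, 0, 0, 0, 0, 0, 80]
  ]
}}

```text
t: 26.7
tool_pos: [0.5272, -0.0152, 0.0765]
orientation: [-0.117, 3.139, -0.0]
force: [0.3, 0.1, 0.9]
opening: 0.08
gripper_force: 0.0
```

Emit:
{"name": "move_arm", "arguments": {
  "plan": [
    [0, 0, 0, 0, 0, 0, 50],
    [0, 0, 0, 0, 0, 0, 50],
    [0, 0, 0, 0, 0, 0, 50],
    [0, 0, 0, 0, 0, 0, 50],
    [0, 0, 0, 0, 0, 0, 50],
    [0, 0, 0, 0, 0, 0, 50],
    [0, 0, 0, 0, 0, 0, 50],
    [0, 0, 0, 0, 0, 0, 50],
    [0, 0, 0, 0, 0, 0, 50],
    [0, 0, 0, 0, 0, 0, 50]
  ],
  "force": 20
}}

```text
t: 27.7
tool_pos: [0.5269, -0.0152, 0.0762]
orientation: [-0.117, 3.139, 0.0]
force: [-0.0, -0.1, -1.1]
opening: 0.0599
gripper_force: 20.0
```

```bash
python3 go.py LOW -5 0 76
```

```text
[617.9  -9.3]
t 27.7 p [526.9 -15.2  76.2] closing yaw 94.27 tilt tool x,y (units) [0.    0.001 0.   ]
turn z units 0.004 shift after turn, units [-3.65 -0.03  0.01] before turn [-3.65 -0.04  0.01] q6 -1.77 F [-0.  -0.1 -1.1] open 59.9 grip 19.99987229704857
```

Emit:
{"name": "move_arm", "arguments": {
  "plan": [
    [0, 0, 0, -0.3, -0.01, 0, 50],
    [0, 0, 0, -0.45, -0.01, 0, 50],
    [0, 0, 0, -0.5, -0.01, 0, 50],
    [0, 0, 0, -0.5, 0, 0, 50],
    [0, 0, 0, -0.5, 0, 0, 50],
    [0, 0, 0, -0.5, 0, 0, 50],
    [0, 0, 0, -0.35, 0, 0, 50],
    [0, 0, 0, -0.2, 0, 0, 50],
    [0, 0, 0, -0.1, 0, 0, 50],
    [0, 0, 0, 0, 0, 0, 50]
  ]
}}

```text
t: 28.7
tool_pos: [0.6121, -0.0096, 0.0763]
orientation: [-0.117, 3.139, 0.0]
force: [0.4, 0.6, -0.9]
opening: 0.0601
gripper_force: 20.0
```

Emit:
{"name": "move_arm", "arguments": {
  "plan": [
    [0, 0, 0, -0.05, 0, 0, 50],
    [0, 0, 0, -0.05, 0, 0, 50],
    [0, 0, 0, -0.05, 0, 0, 50],
    [0, 0, 0, -0.05, 0, 0, 50],
    [0, 0, 0, 0, 0, 0, 50],
    [0, 0, 0, 0, 0, 0, 50],
    [0, 0, 0, 0, 0, 0, 50],
    [0, 0, 0, 0, 0, 0, 50],
    [0, 0, 0, 0, 0, 0, 50],
    [0, 0, 0, 0, 0, 0, 50]
  ]
}}

```text
t: 29.7
tool_pos: [0.6168, -0.0092, 0.0763]
orientation: [-0.117, 3.139, 0.0]
force: [-0.1, 0.2, -1.1]
opening: 0.0598
gripper_force: 20.0
```

Emit:
{"name": "move_arm", "arguments": {
  "plan": [
    [0, 0, 0, -0.04, 0, 0, 50],
    [0, 0, 0, -0.04, 0, 0, 50],
    [0, 0, 0, -0.04, 0, 0, 50],
    [0, 0, 0, 0, 0, 0, 50],
    [0, 0, 0, 0, 0, 0, 50],
    [0, 0, 0, 0, 0, 0, 50],
    [0, 0, 0, 0, 0, 0, 50],
    [0, 0, 0, 0, 0, 0, 50],
    [0, 0, 0, 0, 0, 0, 50],
    [0, 0, 0, 0, 0, 0, 50]
  ]
}}

```text
t: 30.7
tool_pos: [0.6197, -0.009, 0.0763]
orientation: [-0.117, 3.139, 0.0]
force: [0.2, 0.1, -1.8]
opening: 0.0601
gripper_force: 20.0
```

```bash
python3 near.py
```

```text
side tall 118 near edge lx by strip [np.float64(-16.1), np.float64(-15.8), np.float64(-13.9), np.float64(-18.9), np.float64(-19.1), np.float64(-12.5), np.float64(-9.1)] ly range -35.400000000000006 31.900000000000006
side low 101 near edge lx by strip [np.float64(-20.5), np.float64(-20.5), np.float64(-20.6), np.float64(-21.6), np.float64(-20.8), np.float64(-18.5), np.float64(-10.5)] ly range -33.6 31.4
side mid 216 near edge lx by strip [np.float64(-18.4), np.float64(-15.9), np.float64(-18.0), np.float64(-18.5), np.float64(-16.5), np.float64(-17.1), np.float64(-15.6)] ly range -32.19999999999999 34.2
top tall 140 near edge lx by strip [np.float64(2.7), np.float64(-12.7), np.float64(-11.7)] ly range 5.700000000000003 30.19999999999999
top low 27 near edge lx by strip [np.float64(-10.1), np.float64(-9.6), np.float64(-8.7)] ly range -26.2 28.9
top mid 256 near edge lx by strip [np.float64(-12.8), np.float64(-12.4), np.float64(-12.0), np.float64(-14.1)] ly range -24.19999999999999 20.5
```

About 3 mm short of home, so keep creeping to the stop.

Emit:
{"name": "move_arm", "arguments": {
  "plan": [
    [0, 0, 0, -0.04, 0, 0, 50],
    [0, 0, 0, -0.04, 0, 0, 50],
    [0, 0, 0, -0.04, 0, 0, 50],
    [0, 0, 0, 0, 0, 0, 50],
    [0, 0, 0, 0, 0, 0, 50],
    [0, 0, 0, 0, 0, 0, 50],
    [0, 0, 0, 0, 0, 0, 50],
    [0, 0, 0, 0, 0, 0, 50],
    [0, 0, 0, 0, 0, 0, 50],
    [0, 0, 0, 0, 0, 0, 50]
  ]
}}

```text
t: 31.8
tool_pos: [0.6224, -0.0088, 0.0763]
orientation: [0.117, -3.139, -0.0]
force: [-6.3, -1.1, 1.6]
opening: 0.06
gripper_force: 20.0
```

Emit:
{"name": "move_arm", "arguments": {
  "plan": [
    [0, 0, 0, -0.03, 0, 0, 50],
    [0, 0, 0, 0, 0, 0, 50],
    [0, 0, 0, 0, 0, 0, 50],
    [0, 0, 0, 0, 0, 0, 82],
    [0, 0, 0, 0, 0, 0, 82],
    [0, 0, 0, 0, 0, 0, 82],
    [0, 0, 0, 0, 0, 0, 82],
    [0, 0, 0, 0, 0, -0.3, 82],
    [0, 0, 0, 0, 0, -0.7, 82],
    [0, 0, 0, 0, 0, -0.9, 82]
  ]
}}

```text
t: 32.8
tool_pos: [0.6227, -0.0086, 0.1236]
orientation: [0.117, -3.138, -0.001]
force: [-0.8, -0.3, -0.3]
opening: 0.082
gripper_force: 0.0
```

Emit:
{"name": "move_arm", "arguments": {
  "plan": [
    [0, 0, 0, 0, 0, -0.9, 82],
    [0, 0, 0, 0, 0, -0.9, 82],
    [0, 0, 0, 0.4, 0, -0.5, 82],
    [0, 0, 0, 0.8, 0, 0, 82],
    [0, 0, 0, 1, 0, 0, 82],
    [0, 0, 0, 1, 0, 0, 82],
    [0, 0, 0, 1, 0, 0, 82],
    [0, 0, 0, 1, 0, 0, 82],
    [0, 0, 0, 0.8, 0, 0, 82],
    [0, 0, 0, 0.4, 0, 0, 82]
  ]
}}

```text
t: 33.8
tool_pos: [0.463, -0.0207, 0.182]
orientation: [-0.117, 3.138, -0.0]
force: [-0.0, -0.4, -0.1]
opening: 0.082
gripper_force: 0.0
```

Emit:
{"name": "move_arm", "arguments": {
  "plan": [
    [0, 0, 0, 0, 0.6, 0, 82],
    [0, 0, 0, 0, 1, 0, 82],
    [0, 0, 0, 0, 1, 0, 82],
    [0, 0, 0, 0, 1, 0, 82],
    [0, 0, 0, 0, 1, 0, 82],
    [0, 0, 0, 0, 1, 0, 82],
    [0, 0, 0, 0, 1, 0, 82],
    [0, 0, 0, 0, 0.8, 0, 82],
    [0, 0, 0, 0, 0.4, 0, 82],
    [0, 0, 0, 0, 0, 0, 82]
  ]
}}

```text
t: 34.8
tool_pos: [0.4495, 0.1748, 0.1816]
orientation: [-0.12, 3.139, 0.0]
force: [-0.7, -0.4, -0.3]
opening: 0.0821
gripper_force: 0.0
```

```bash
python3 near.py; python3 - <<'E'
from plant import *
import cv2,numpy as np
o=[cv2.resize(read_camera(n)["frame"][...,::-1][b[1]:b[3],b[0]:b[2]],(400,300)) for n,b in(("top",(90,80,450,350)),("side",(205,110,365,230)))]
cv2.imwrite("pics/end.png",np.hstack(o))
E
```

```text
side tall 151 near edge lx by strip [np.float64(-15.7), np.float64(-17.9), np.float64(-15.9), np.float64(-18.5), np.float64(-18.7), np.float64(-12.2), np.float64(-8.8)] ly range -36.0 31.900000000000006
side low 182 near edge lx by strip [np.float64(-17.3), np.float64(-18.8), np.float64(-17.7), np.float64(-17.4), np.float64(-15.9), np.float64(-15.8), np.float64(-10.1)] ly range -35.7 33.8
side mid 216 near edge lx by strip [np.float64(-18.5), np.float64(-20.0), np.float64(-18.2), np.float64(-16.3), np.float64(-18.9), np.float64(-17.1), np.float64(-15.5)] ly range -31.69999999999999 35.8
top tall 418 near edge lx by strip [np.float64(-10.5), np.float64(-12.2), np.float64(-11.7), np.float64(-13.7), np.float64(-12.6), np.float64(-12.8), np.float64(-11.7)] ly range -28.200000000000003 31.0
top low 413 near edge lx by strip [np.float64(-11.1), np.float64(-12.5), np.float64(-11.5), np.float64(-11.5), np.float64(-13.6), np.float64(-13.1), np.float64(-12.6)] ly range -28.7 29.4
top mid 409 near edge lx by strip [np.float64(-12.8), np.float64(-12.3), np.float64(-12.1), np.float64(-14.1), np.float64(-13.6), np.float64(-13.1)] ly range -24.19999999999999 34.599999999999994
```

View pics/end.png

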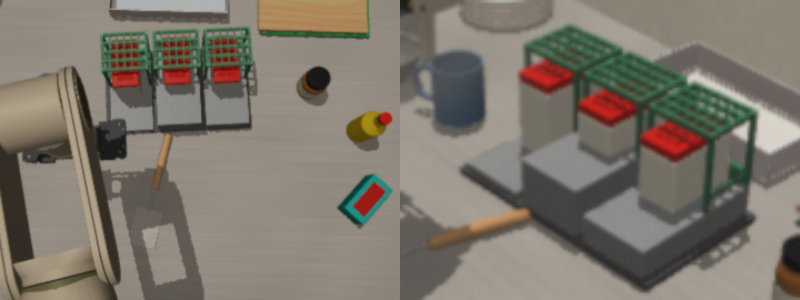

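All three lids line up with near edges at −12 to −13 mm. The tubs stand upright, the other things are where they were, and the arm is clear.

```bash
python3 -c "from plant import close_job;print(close_job())"
```

```text
the job is handed in; nothing more can be done
None
```

The job is handed in: the tall tub is in the left bay (most headroom) and the short tub in the centre bay (least headroom), both upright and pushed back to the stop, with the middle tub and the other things left where they were.

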